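Clamp a carving block in the cam jig

ROBOT

A 6-joint arm with a two-finger parallel gripper is mounted at the origin on the work surface. World frame = base frame: x ahead of the robot, y to its left, z up, the work surface at z = 0. Lengths are in m, angles in rad, forces in N, time in s.
With the tool pointing down it reaches from about 0.35 to 0.975 m from the base axis. Payload 4.9 kg.
Tool frame: the origin (TCP) lies midway between the tips of the shut fingers; the grasp point (between the pads) lies 19 mm behind it; z points along the fingers, y is the line along which they close (so a half turn about z gives the same grasp; the last joint's range is limited). The gripper opens to 85 mm and grips with 20 to 120 N. Pads are 22 mm wide; open, the fingers measure 114 mm over their backs; the gripper's body (76 mm by 85 mm) begins 54 mm behind the grasp point. The pads swing forward as they close: fully open they stand 13 mm farther back than shut.
Start: joints at [1.219, 0.053, 1.613, -0, 1.476, -0.119], TCP at [0.144, 0.608, 0.231] pointing down, gripper open.
Joint ranges: [-3.01, 3.01], [-1.01, 2.22], [0.06, 2.58], [-1.02, 4.17], [0.09, 2.62], [-3.14, 3.14]. Speed limits (rad/s): [2.57, 2.57, 3.14, 3.14, 3.14, 3.14].

INTERFACE

Orientations are given as a unit quaternion [w, x, y, z].
In Python, from plant import state, grab_frame, camera_info, job_done, spot_in, masks_of, pinpoint gives the robot as it stands.
- The arm moves only by the shell command python3 -m handwheel 'ROWS' [OPENING]. ROWS is JSON, a list that holds one entry, the list of rows, each a list of 6 numbers: the shift along the world's x, y, z in m, then the turn, a rotation vector about the world's x, y, z in degrees. In form: [[[tx, ty, tz, ax, ay, az], ...]]. A call has 1 to 20 rows; each row shifts and turns the commanded pose from where the row before left it; what a row does not reach is not made up. A row lasts 1/12 s, in which the tool goes at most 41.7 mm and 7.16 degrees, less where a joint would pass 70% of its speed; a pose out of reach is approached as far as the arm can. A call is refused whole if a number of a shift passes 0.0417 or a number of a turn 7.16, either way. A call with a gripper value outside its range is refused whole. OPENING is the opening, from 0 (shut) to 1 (fully open), set as the call begins (- or left out, the last holds). The fingers move at their own pace and stop on an object; the grip force is fixed at half the most. Time passes only in rows, so rows that do not move let the fingers close. It gives the time, the measured TCP pose, the force, the opening and the grip force at its end, in the units of the state.
- state(): the state, without advancing time (a new reading comes with each control period).
- grab_frame(name): name is "scene" or "top" or "wrist"; returns (picture, depth): 420x560x3 uint8, blue, green, red; 420x560 float32, m along the optical axis (not along the pixel's ray), 0 where there is no reading.
- camera_info(name): a dict with "fx", "fy", "cx", "cy" (pixels), "T" (4x4, takes a point from camera to world coordinates). Camera axes: x right, y up, looking along -z (the intrinsics and any distortion apply to the point x, -y, -z); pixel columns grow to the right and rows downward; lengths in m; the calibration is good to about 2 mm. The wrist camera is an equidistant fisheye: a pixel r from the principal point sees the ray r / f radians off the axis. A picture is of the moment at which its call begins: read the wrist's pose just before it. camera_info takes no time and is no camera call; for the wrist camera it gives the pose at the moment of the call.
- job_done(): hands the job in; it is judged then, once.
Trained networks look in the newest picture that a camera, given by its name, has taken for a name from the list of things; names that differ only in an ending like _2 or _b are one class to them, and where a whole thing is asked for, a point or a joint stands for the part that bears it (a point fixed in the world has none). Each returns a list of dicts, best first, with "conf" (0 to 1); they miss things now and then, are a little off and sometimes report something else, mostly with a low value. They report only what shows in the picture. A call takes as long as a camera call. They do not tell look-alikes from the thing itself.
- spot_in(camera, thing): "box" ([left, top, width, height] in pixels, round what is visible of it).
- masks_of(camera, thing): "region" (420x560 bool, what is visible of it) and "box" ([left, top, width, height] in pixels, round what is visible of it).
- pinpoint(camera, thing): "position" ([column, row] in pixels: a listed point, or the origin of a listed thing).
The state is a dict: "time": time; "joint_pos": joint angles; "joint_vel": joint speeds; "joint_efforts": joint torques, N m; "tool_pos": TCP position; "tool_rot": TCP orientation; "contact_force": force on the tool from outside, world axes, zero at the start; "ft_torque": the same for the moment, N m; "gripper_width": opening from 0.0 (shut) to 1.0 (fully open); "grasp_force": force on a finger pad.
Only numpy, scipy, OpenCV 4.12 (cv2) and the standard library are available. Lean on these libraries where they do the work, as an engineer would, in place of code of your own. Each camera call takes 0.05 s, during which the arm holds its last target. There are 200 camera calls.

TASK

Put the rectangular carved block into the carving jig, snug in the corner against the fence and the end stop, then turn the jig's T-handle clockwise until the sprung jaw's roller drops into the cam's notch and the jaw closes on the block. Be gentle: do not ram the block, stop turning at the click instead of forcing the handle on, and leave the other things on the bench and on the jig where they are.

Things in the scene. Friction and masses are not known exactly. Their poses are not given: they have to be found in the camera images.
- block: The work: a rectangular light-wood block, 130 x 56 x 38 mm, about 170 g, with carved leaves standing up to 6 mm above its top. Loose, flat on the bench left or right of the jig. Origin at the centre of its underside, x along its 130 mm length, y across its 56 mm width, z up. Either end may face the end stop.
- jig: The carving jig, fixed to the bench: a plywood plate 215 (x) x 245 (y) x 12 mm, with fence, end stop, sprung jaw and cam handle. Origin at bench height under the plate; its x runs along the fence, y toward the fence. All on the jig beside the block's place, jaw included, is lower than 26 mm above the bench, but for the handle.
- home (a point): Where the middle of the block's underside is when home: on the plate's top, 12 mm above the bench, jig x 0, y +32 mm. The block's length then lies along jig x, its +y side on the fence and one end on the end stop. Its axes are the jig's.
- fence (a point): Middle of the fence's inner face, at its upper edge: jig x 0, y +60 mm, 22 mm above the bench. The fence is a dark wood strip along jig x, from x -85 to +75 mm, 10 mm higher than the plate.
- end_stop (a point): Middle of the end stop's inner face, at its upper edge: jig x +65, y +30 mm, 22 mm above the bench. A dark wood strip along jig y, from y +4 to +56 mm, 10 mm higher than the plate.
- jaw: Sprung jaw: dark wood bar 130 mm long (jig x -65 to +65), top 24 mm above the bench. Springs (8 to 10 N) push it along jig +y to the fence. Its face is 4 mm on the -y side of its origin. Open: origin at jig (0, 0, 12), face at y -4, so 64 mm to the fence for the 56 mm block. It moves 8 mm in +y to close on the block (about 9 mm if there is none).
- roller (a point): Roller on the steel tail of the jaw, on the far (jig -y) side of the cam, 30 mm from the cam's axis, moving with the jaw. It rides on the cam's rim and so holds the jaw open; when it drops into the cam's notch the jaw closes. The cam and notch are hidden by the handle's cap.
- handle: Black T-handle of the cam, turning about the vertical. Grip bar 64 mm long (its x), 14 mm wide (its y), 34 mm high, from 38 to 72 mm above the bench; below it a round cap 60 mm across. Origin on the axis, 12 mm above the bench. Clockwise from above, the notch comes after 25 to 82 degrees: how far cannot be seen, as the bar is set on the cam at no particular angle.
- cam_axis (a point): Fixed point on the handle's axis at the middle of the bar's height: jig x 0, y -75 mm, 56 mm above the bench. Turning feels thus: a drag of about 0.1 N m, then help from the springs as the roller falls in, then a dead stop on the notch's far wall. The roller is fully in only within about 2 degrees of that stop. Over 45 N on the wall, some 1 N m on the handle, damages it.
- pencil: Bystander: flat carpenter's pencil, 160 x 14 x 8 mm, lying on the jig's plate along its edge nearest the robot (jig x about -94 mm).
- rosette: Bystander: round carved rosette, 90 mm across, 24 mm high, on the other side of the jig from the block.
- mallet: Bystander: round wooden mallet, 250 mm long, lying beyond the jig.
- gouge_a: Bystander: carving gouge, 250 mm long, lying on the bench beyond the jig.
- gouge_b: Bystander: narrower carving gouge, 250 mm long, lying on the bench beyond the jig on the left.
- wax_tin: Bystander: flat metal tin, 72 mm across, 45 mm high.
- cork: Bystander: plain cork sanding block, 110 x 65 x 35 mm, near the robot on the left.
- brush: Bystander: hand brush, 200 mm long, near the robot on the right.
Things that resemble listed ones, but are neither listed nor needed, are in the scene too. Leave any pink or purple look-alike of the block alone.

How it is judged:
By the outcome, as a careful person would: the job done as asked, in the order asked, and still so for the second after the job is handed in, with the robot touching nothing.
It also fails if it takes over 72 s, if anything falls off the work surface, if the arm or the gripper's body presses on something with over 40 N, if the wrist force passes 120 N, or if a joint passes its speed limit or range.

## Working session

There is one attempt and no reset: what is moved stays moved. The work goes in short steps, Python scripts to look and compute and a shell command to move; the robot and the scene stay as the last step left them, time stands still between calls to the robot, and variables do not carry over. Pictures are saved under pics/ and viewed, at most 13 in all, crops included, and the job is handed in when it is done.

```bash
mkdir -p pics; ls
cat > h.py <<'E'
import numpy as np, cv2
from plant import *
def toworld(cam,px,depth=None,z=None,info=None):
    c=info or camera_info(cam);T=np.array(c["T"]);u,v=px
    x=(u-c["cx"])/c["fx"];y=(v-c["cy"])/c["fy"]
    if cam=="wrist":
        r=np.hypot(x,y); s=np.tan(r)/r if r>1e-9 else 1; x*=s;y*=s
    d=np.array([x,-y,-1.0]);w=T[:3,:3]@d;o=T[:3,3]
    if depth is not None: return o+w*depth
    return o+w*(z-o[2])/w[2]
E
python3 - <<'E'
from h import *
t,td=grab_frame("top");s,sd=grab_frame("scene")
cv2.imwrite("pics/top.png",t);cv2.imwrite("pics/scene.png",s);np.save("td.npy",td)
for th in ["block","jig","handle","home","fence","end_stop","cam_axis","jaw","roller","rosette","pencil"]:
    for d in pinpoint("top",th)[:3]:
        u,v=d["position"];dd=td[int(v),int(u)]
        print(th,round(d["conf"],2),[round(u),round(v)],toworld("top",(u,v),depth=dd).round(3))
print(state())
print({k:camera_info("top")[k] for k in camera_info("top")})
E
```

```text
pics
block 0.81 [234, 284] [0.311 0.174 0.047]
block 0.75 [107, 308] [0.262 0.503 0.045]
block 0.58 [117, 241] [0.433 0.482 0.042]
jig 0.56 [293, 197] [0.54  0.013 0.025]
jig 0.25 [423, 135] [ 0.696 -0.343  0.045]
handle 0.59 [316, 197] [ 0.536 -0.046  0.032]
home 0.78 [286, 194] [0.549 0.033 0.014]
home 0.42 [330, 196] [ 0.537 -0.084  0.036]
fence 0.67 [270, 192] [0.558 0.075 0.012]
end_stop 0.75 [283, 170] [0.616 0.039 0.021]
cam_axis 0.79 [324, 194] [ 0.536 -0.067  0.072]
cam_axis 0.47 [328, 195] [ 0.54  -0.08   0.032]
jaw 0.89 [289, 193] [0.552 0.023 0.012]
roller 0.65 [328, 195] [ 0.54  -0.08   0.032]
rosette 0.86 [429, 194] [ 0.537 -0.352  0.027]
pencil 0.6 [297, 229] [0.453 0.007 0.025]
{'time': 0.65, 'joint_pos': array([ 1.21898685e+00,  5.26919993e-02,  1.61288463e+00,  3.57788282e-05,
        1.47601270e+00, -1.19012289e-01]), 'joint_vel': array([-0.0015302 , -0.00190659, -0.00114243, -0.00099725,  0.00012411,
        0.0008893 ]), 'joint_efforts': array([-4.70918512e-04, -3.93478417e+01, -3.70315254e+01, -5.52327379e-05,
        1.40740763e-04, -4.61068410e-06]), 'tool_pos': array([0.14417989, 0.60812751, 0.23131773]), 'tool_rot': array([-1.69303464e-05,  1.16137614e-01,  9.93233132e-01,  5.76967965e-06]), 'contact_force': array([ 0.5050621 , -0.30008964,  0.06464527]), 'ft_torque': array([ 0.02087203, -0.01390434, -0.03074355]), 'grasp_force': 0.0, 'gripper_width': 1.0033995358652577}
{'fx': 532.1184349644304, 'fy': 532.1184349644304, 'cx': 281.1578002747335, 'cy': 204.47919089456394, 'T': array([[-3.04625324e-02,  9.88155773e-01, -1.50400138e-01,
         3.04366223e-01],
       [-9.99535233e-01, -2.99406454e-02,  5.73372383e-03,
         5.48782850e-02],
       [ 1.16273510e-03,  1.50504901e-01,  9.88608579e-01,
         1.43968696e+00],
       [ 0.00000000e+00,  0.00000000e+00,  0.00000000e+00,
         1.00000000e+00]])}
```

View pics/top.png

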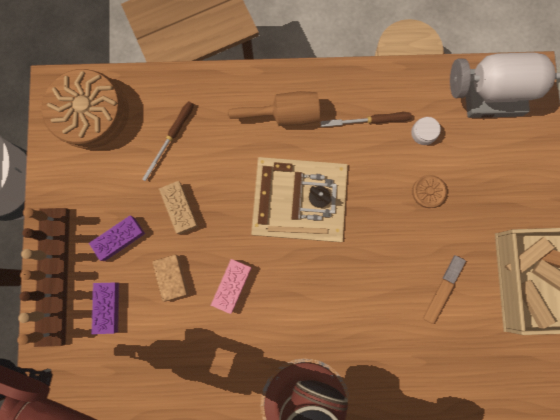

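View pics/scene.png

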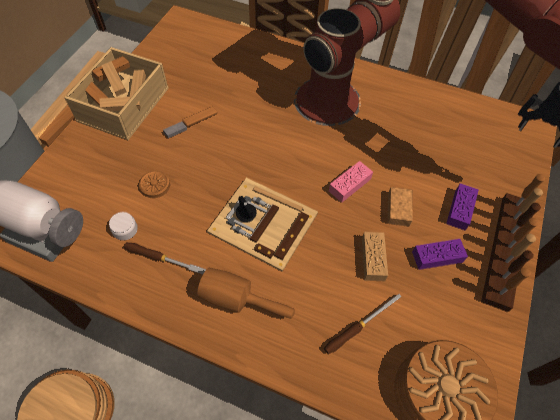

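Candidates for the block in the top view are the light carved one (178,208), the cork (170,278), the pink one (232,286) and the purple ones (116,238) and (105,308). The description fits the light carved one at (178,208). I'll measure it and the jig and check it in a crop.

Run:
```python
from h import *
td=np.load("td.npy");t=cv2.imread("pics/top.png")
c=camera_info("top");T=np.array(c["T"])
v,u=np.mgrid[0:420,0:560]
d=np.stack([(u-c["cx"])/c["fx"],-(v-c["cy"])/c["fy"],-np.ones(u.shape)],-1)*td[...,None]
P=d@T[:3,:3].T+T[:3,3]; np.save("P.npy",P)
def rect(win,lo,hi):
    a,b,e,f=win;m=np.zeros(td.shape,bool);m[b:f,a:e]=True
    m&=(P[...,2]>lo)&(P[...,2]<hi)
    Q=P[m][:,:2].astype(np.float32);r=cv2.minAreaRect(Q*1000);print(m.sum(),r,Q.mean(0),np.median(P[m][:,2]));return m
rect((155,175,205,240),.028,.06)
rect((150,250,192,305),.028,.06)
print("bench z",np.median(P[220:235,200:240,2]))
# plate
rect((240,150,360,250),.007,.018)
print("fence/stop/jaw");
for w in [(255,160,275,230)]: rect(w,.018,.03)
print("handle bar"); rect((295,175,345,215),.055,.09)
cv2.imwrite("pics/crop.png",np.hstack([cv2.resize(t[170:250,140:220],(390,390),interpolation=2),cv2.resize(t[145:250,245:350],(390,390),interpolation=2)]))
```

```text
1044 ((520.6278076171875, 323.4261779785156), (131.23936462402344, 56.764732360839844), 20.821258544921875) [0.51951635 0.32251206] 0.038714259153442065
1054 ((333.9129638671875, 345.37567138671875), (109.94971466064453, 66.10770416259766), 14.734941482543945) [0.33368152 0.34461033] 0.03533041053788921
bench z 8.019670985304206e-05
4580 ((537.029296875, -4.1392822265625), (325.1162414550781, 270.1050720214844), 85.97660064697266) [ 0.5326702 -0.0059547] 0.012405427040152683
fence/stop/jaw
553 ((548.4805297851562, 88.05577087402344), (45.86382293701172, 187.173095703125), 88.35477447509766) [0.54388183 0.08958855] 0.02239704403953091
handle bar
148 ((537.2906494140625, -56.69487762451172), (63.92121124267578, 15.217424392700195), 52.7174186706543) [ 0.5365755  -0.05636355] 0.07197052627440215
```

View pics/crop.png

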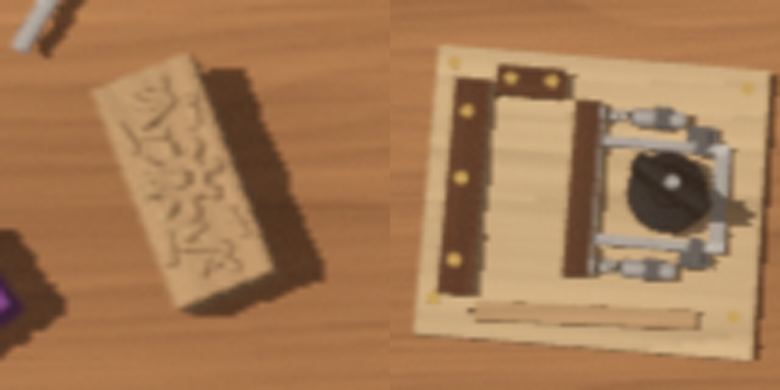

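The crop confirms it: the left half shows the light-wood carved block (not the cork). The right half shows the jig with the fence on the left (+y), the end stop on the far side, and the handle on the right. Moving over the block.

```bash
python3 -m handwheel '[[[0.025,-0.019,0,0,0,2.27],[0.025,-0.019,0,0,0,2.27],[0.025,-0.019,0,0,0,2.27],[0.025,-0.019,0,0,0,2.27],[0.025,-0.019,0,0,0,2.27],[0.025,-0.019,0,0,0,2.27],[0.025,-0.019,0,0,0,2.27],[0.025,-0.019,0,0,0,2.27],[0.025,-0.019,0,0,0,2.27],[0.025,-0.019,0,0,0,2.27],[0.025,-0.019,0,0,0,2.27],[0.025,-0.019,0,0,0,2.27],[0.025,-0.019,0,0,0,2.27],[0.025,-0.019,0,0,0,2.27],[0.025,-0.019,0,0,0,2.27],[0,0,0,0,0,0],[0,0,0,0,0,0],[0,0,0,0,0,0]]]' 1
python3 - <<'E'
from h import *
P=np.load("P.npy");t=cv2.imread("pics/top.png")
def comp(win,lo,hi,seed):
    a,b,e,f=win;m=np.zeros(P.shape[:2],np.uint8);m[b:f,a:e]=1
    m&=((P[...,2]>lo)&(P[...,2]<hi)).astype(np.uint8)
    n,l=cv2.connectedComponents(m,connectivity=4);k=l==l[seed[1],seed[0]]
    r=cv2.minAreaRect((P[k][:,:2]*1000).astype(np.float32));print(k.sum(),r)
comp((240,150,360,250),.005,.1,(285,192))
comp((255,174,275,240),.018,.03,(265,195))
comp((273,155,297,175),.018,.03,(283,168))
comp((285,165,303,225),.018,.03,(297,195))
info=camera_info("wrist");w,wd=grab_frame("wrist");cv2.imwrite("pics/w1.png",w)
T=np.array(info["T"]);v,u=np.mgrid[0:420,0:560]
x=(u-info["cx"])/info["fx"];y=(v-info["cy"])/info["fy"];r=np.hypot(x,y)+1e-9;s=np.tan(np.minimum(r,1.4))/r
Q=(np.stack([x*s,-y*s,-np.ones(u.shape)],-1)*wd[...,None])@T[:3,:3].T+T[:3,3]
m=(np.abs(Q[...,0]-.521)<.1)&(np.abs(Q[...,1]-.323)<.1)&(Q[...,2]>.03)&(Q[...,2]<.046)&(wd>0)
print(m.sum(),cv2.minAreaRect((Q[m][:,:2]*1000).astype(np.float32)),np.median(Q[m][:,2]))
print(state()["tool_pos"],state()["tool_rot"],state()["time"])
np.save("Q1.npy",Q)
E
```

```text
time: 2.15
tool_pos: [0.5189, 0.3233, 0.2312]
tool_rot: [-0.0, -0.179, 0.984, 0.0]
contact_force: [0.4, -0.8, -0.4]
gripper_width: 0.999
grasp_force: 0.0
7004 ((536.0574951171875, -5.2117919921875), (249.57276916503906, 221.97671508789062), 84.04993438720703)
443 ((535.9497680664062, 91.51130676269531), (26.890745162963867, 141.6622314453125), 83.7581558227539)
142 ((625.4961547851562, 38.366432189941406), (50.4117317199707, 24.93073272705078), 84.82441711425781)
378 ((544.37890625, 3.0095481872558594), (27.06254768371582, 134.68502807617188), 87.80477142333984)
6266 ((506.42596435546875, 365.70013427734375), (129.49452209472656, 144.57997131347656), 20.71010971069336) 0.037778466274817624
[0.51852263 0.32368146 0.23123506] [-1.99817474e-04 -1.79987921e-01  9.83668788e-01  1.56473834e-04] 2.2
```

View pics/w1.png

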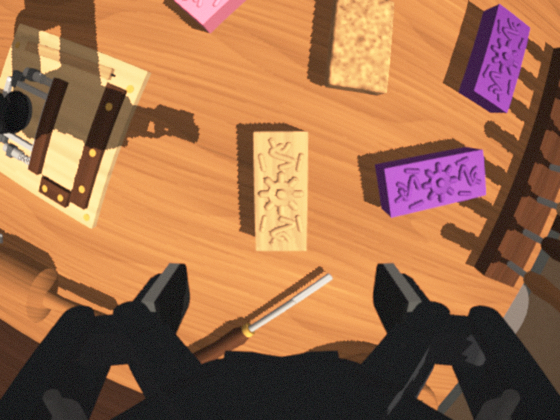

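The wrist view shows the block centred between the fingers at about (281,190), square to them, with the gouge tip clear of the block. I'll refine from the saved cloud.

Run:
```python
from h import *
Q=np.load("Q1.npy")
m=np.zeros(Q.shape[:2],bool);m[125:258,240:320]=1
m&=(Q[...,2]>.03)&(Q[...,2]<.06)
print(m.sum(),cv2.minAreaRect((Q[m][:,:2]*1000).astype(np.float32)))
# jig top-edge features, wrist view from afar
m=np.zeros(Q.shape[:2],bool);m[20:230,60:150]=1
m&=(Q[...,2]>.018)&(Q[...,2]<.026)&(Q[...,1]>.05)&(Q[...,0]<.6)
print(m.sum(),cv2.minAreaRect((Q[m][:,:2]*1000).astype(np.float32)))
```

```text
6225 ((522.0325317382812, 324.3966064453125), (129.46995544433594, 56.32406234741211), 20.81416893005371)
2193 ((522.101806640625, 91.36067962646484), (155.5345916748047, 60.51529312133789), 9.538228988647461)
```

```bash
python3 -m handwheel '[[[0.003,0.0005,-0.03,0,0,0],[0,0,-0.03,0,0,0],[0,0,-0.03,0,0,0],[0,0,-0.03,0,0,0],[0,0,-0.03,0,0,0],[0,0,-0.03,0,0,0],[0,0,-0.012,0,0,0],[0,0,-0.012,0,0,0],[0,0,-0.012,0,0,0],[0,0,0,0,0,0],[0,0,0,0,0,0],[0,0,0,0,0,0]]]' 1
python3 -m handwheel '[[[0,0,0,0,0,0],[0,0,0,0,0,0],[0,0,0,0,0,0],[0,0,0,0,0,0],[0,0,0,0,0,0],[0,0,0,0,0,0],[0,0,0,0,0,0],[0,0,0,0,0,0],[0,0,0,0,0,0],[0,0,0,0,0,0],[0,0,0,0,0,0],[0,0,0,0,0,0]]]' 0.4
```

```text
time: 3.2
tool_pos: [0.5234, 0.3243, 0.0171]
tool_rot: [0.001, -0.18, 0.984, 0.0]
contact_force: [-0.2, 0.1, 0.5]
gripper_width: 1.002
grasp_force: 0.0
time: 4.2
tool_pos: [0.5233, 0.3241, 0.0168]
tool_rot: [0.001, -0.18, 0.984, 0.0]
contact_force: [-0.7, -0.9, 5.8]
gripper_width: 0.639
grasp_force: 66.7
```

```bash
python3 -m handwheel '[[[0,0,0.01,0,0,0],[0,0,0.02,0,0,0],[0,0,0.03,0,0,0],[0,0,0.03,0,0,0],[0,0,0.03,0,0,0],[0.002,-0.0277,0,0,0,-2.6],[0.002,-0.0277,0,0,0,-2.6],[0.002,-0.0277,0,0,0,-2.6],[0.002,-0.0277,0,0,0,-2.6],[0.002,-0.0277,0,0,0,-2.6],[0.002,-0.0277,0,0,0,-2.6],[0.002,-0.0277,0,0,0,-2.6],[0.002,-0.0277,0,0,0,-2.6],[0.002,-0.0277,0,0,0,-2.6],[0.002,-0.0277,0,0,0,-2.6],[0,0,0,0,0,0],[0,0,0,0,0,0],[0,0,0,0,0,0]]]'
python3 - <<'E'
from h import *
info=camera_info("wrist");w,wd=grab_frame("wrist");cv2.imwrite("pics/w2.png",w)
T=np.array(info["T"]);v,u=np.mgrid[0:420,0:560]
x=(u-info["cx"])/info["fx"];y=(v-info["cy"])/info["fy"];r=np.hypot(x,y)+1e-9;s=np.tan(np.minimum(r,1.4))/r
Q=(np.stack([x*s,-y*s,-np.ones(u.shape)],-1)*wd[...,None])@T[:3,:3].T+T[:3,3]
np.save("Q2.npy",Q)
print(state()["ft_torque"])
for th in ["fence","end_stop","cam_axis","home","handle","jaw"]:
    for d in pinpoint("wrist",th)[:1]:
        p=d["position"];print(th,d["conf"],np.round(p),Q[int(p[1]),int(p[0])].round(4))
E
```

```text
time: 5.7
tool_pos: [0.5416, 0.0469, 0.1349]
tool_rot: [-0.001, 0.046, 0.999, 0.0]
contact_force: [-0.4, 0.3, -3.0]
gripper_width: 0.639
grasp_force: 65.9
[ 0.03083293  0.02085913 -0.02705609]
fence 0.59 [ 21. 342.] [ 0.6959 -0.3266  0.0153]
cam_axis 0.62 [147. 227.] [ 0.5343 -0.0516  0.0614]
handle 0.58 [167. 217.] [ 0.5353 -0.0463  0.0331]
```

View pics/w2.png

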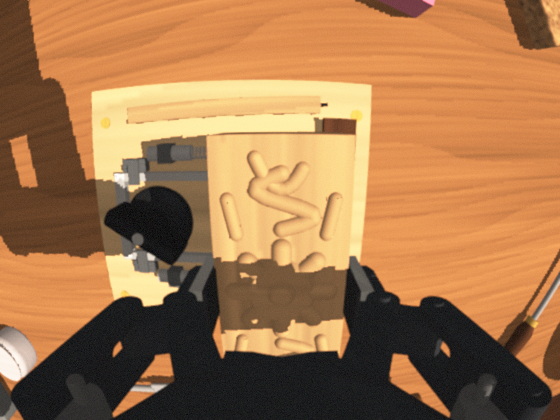

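The wrist view shows the held block (208–355, 133–355) square above the jig, with the plate's near edge at row about 90, its fence-side edge at column about 368, and the handle cap at (150,225). I'll fit the yaw from these.

Run:
```python
from h import *
Q=np.load("Q2.npy")
def fit(pts,ax):
    p=np.array(pts); 
    for _ in range(4):
        vx,vy,x0,y0=cv2.fitLine(p.astype(np.float32),cv2.DIST_HUBER,0,.001,.001).ravel()
        r=np.abs((p-[x0,y0])@[vy,-vx]);p=p[r<max(.0015,np.median(r)*2)]
    return np.degrees(np.arctan2(vy,vx)),x0,y0,len(p)
pl=(Q[...,2]>.007)&(Q[...,2]<.03)
# near edge: for each column 105..360 first row with plate
pts=[Q[np.argmax(pl[60:120,c])+60,c,:2] for c in range(105,360) if pl[60:120,c].any()]
print("near edge (jig y dir)",fit(pts,0))
pts=[Q[r,380-np.argmax(pl[r,340:381][::-1]),:2] for r in range(95,255) if pl[r,340:381].any()]
print("+y edge (jig x dir)",fit(pts,0))
bl=(Q[...,2]>.14)&(Q[...,2]<.175);bl[:,:190]=0;bl[:,375:]=0
pts=[Q[np.argmax(bl[110:160,c])+110,c,:2] for c in range(215,350)]
print("block near edge",fit(pts,0))
pts=[Q[r,360-np.argmax(bl[r,330:361][::-1]),:2] for r in range(140,250)];print("block +y edge",fit(pts,0))
pts=[Q[r,200+np.argmax(bl[r,200:230]),:2] for r in range(140,250)];print("block -y edge",fit(pts,0))
m=(Q[...,2]>.066)&(Q[...,2]<.078);m[:,:90]=0;m[:,205:]=0;m[:170]=0;m[280:]=0
print("bar",m.sum(),cv2.minAreaRect((Q[m][:,:2]*1000).astype(np.float32)))
m=np.zeros(pl.shape,bool);m[112:132,322:358]=1;m&=(Q[...,2]>.018)&(Q[...,2]<.027)
print("fence end",m.sum(),cv2.minAreaRect((Q[m][:,:2]*1000).astype(np.float32)))
q=state()["tool_rot"];print("tool y yaw",2*np.degrees(np.arctan2(q[2],q[1]))-90, state()["tool_pos"])
```

```text
near edge (jig y dir) (np.float32(83.82567), np.float32(0.43189234), np.float32(0.015314029), 255)
+y edge (jig x dir) (np.float32(-6.1899295), np.float32(0.5202449), np.float32(0.12155975), 160)
block near edge (np.float32(84.978485), np.float32(0.47594395), np.float32(0.051208522), 135)
block +y edge (np.float32(-5.1511407), np.float32(0.5098219), np.float32(0.077675395), 110)
block -y edge (np.float32(-4.828267), np.float32(0.49458274), np.float32(0.02334864), 110)
bar 1503 ((539.0677490234375, -55.418704986572266), (63.72697830200195, 14.665473937988281), 53.390567779541016)
fence end 451 ((475.786376953125, 99.40644073486328), (26.553176879882812, 11.141092300415039), 85.9375228881836)
tool y yaw 84.77718499686469 [0.54210919 0.04727394 0.13528149]
```

```bash
python3 -m handwheel '[[[0.0043,0,-0.02,0,0,-1.2],[0,0,-0.025,0,0,0],[0,0,-0.02,0,0,0],[0,0,-0.01,0,0,0],[0,0,-0.008,0,0,0],[0,0,0,0,0,0],[0,0,0,0,0,0],[0,0,0,0,0,0]]]'
python3 - <<'E'
from h import *
for i in range(1):
    info=camera_info("wrist");w,wd=grab_frame("wrist");cv2.imwrite("pics/w3.png",w)
s,_=grab_frame("scene");cv2.imwrite("pics/s3.png",s)
st=state();q=st["tool_rot"];print(2*np.degrees(np.arctan2(q[2],q[1]))-90, st["tool_pos"],st["contact_force"],st["ft_torque"])
E
```

```text
time: 6.72
tool_pos: [0.5477, 0.0466, 0.0538]
tool_rot: [0.001, 0.057, 0.998, -0.0]
contact_force: [0.6, -0.0, -1.9]
gripper_width: 0.637
grasp_force: 65.8
83.51194029591477 [0.54768567 0.04656568 0.05391664] [-0.26390477 -0.72514059 -2.85091148] [0.07486836 0.00266725 0.0129053 ]
```

View pics/w3.png

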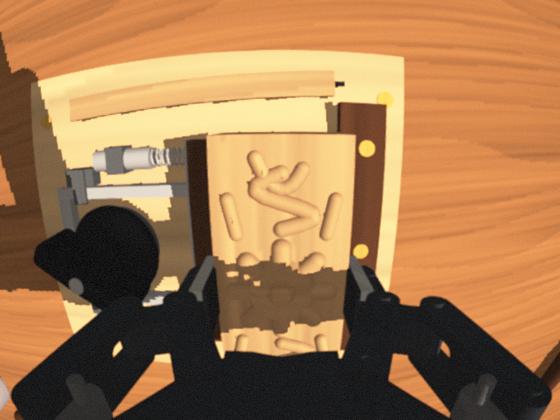

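The block sits over the gap between jaw (col 198) and fence (col 362) and is parallel to both. Lowering.

```bash
python3 -m handwheel '[[[-0.002,0.0007,-0.006,0,0,0],[0,0,-0.006,0,0,0],[0,0,-0.006,0,0,0],[0,0,-0.003,0,0,0],[0,0,0,0,0,0],[0,0,0,0,0,0]]]'; python3 -m handwheel '[[[0,0,-0.001,0,0,0],[0,0,-0.001,0,0,0],[0,0,0,0,0,0],[0,0,0,0,0,0]]]'
```

```text
time: 7.32
tool_pos: [0.5441, 0.0473, 0.0307]
tool_rot: [-0.001, 0.057, 0.998, -0.0]
contact_force: [0.6, 0.0, -1.7]
gripper_width: 0.636
grasp_force: 65.8
time: 7.65
tool_pos: [0.5446, 0.0473, 0.0294]
tool_rot: [0.0, 0.057, 0.998, 0.0]
contact_force: [0.2, 0.1, -3.0]
gripper_width: 0.638
grasp_force: 65.8
```

```bash
python3 -m handwheel '[[[0,0,-0.0007,0,0,0],[0,0,0,0,0,0],[0,0,0,0,0,0]]]'; python3 -m handwheel '[[[0,0,-0.0007,0,0,0],[0,0,0,0,0,0],[0,0,0,0,0,0]]]'
```

```text
time: 7.9
tool_pos: [0.5447, 0.0473, 0.0289]
tool_rot: [0.0, 0.057, 0.998, -0.0]
contact_force: [0.5, -0.1, -1.5]
gripper_width: 0.635
grasp_force: 65.9
time: 8.15
tool_pos: [0.5448, 0.0473, 0.0289]
tool_rot: [0.0, 0.057, 0.998, -0.0]
contact_force: [-4.5, 0.1, 5.3]
gripper_width: 0.64
grasp_force: 66.7
```

On the plate. Lifting a hair and sliding towards the fence, feeling the force.

```bash
python3 -m handwheel '[[[0,0,0.0005,0,0,0],[0.0001,0.001,0,0,0,0],[0.0001,0.001,0,0,0,0],[0,0,0,0,0,0],[0,0,0,0,0,0]]]'; python3 -m handwheel '[[[0.0001,0.0007,0,0,0,0],[0,0,0,0,0,0],[0,0,0,0,0,0]]]';python3 -m handwheel '[[[0.0001,0.0005,0,0,0,0],[0,0,0,0,0,0],[0,0,0,0,0,0]]]'
```

```text
time: 8.57
tool_pos: [0.5453, 0.0491, 0.0288]
tool_rot: [0.001, 0.057, 0.998, -0.0]
contact_force: [-0.1, -1.6, 2.7]
gripper_width: 0.641
grasp_force: 66.5
time: 8.82
tool_pos: [0.5454, 0.0498, 0.0288]
tool_rot: [0.001, 0.057, 0.998, -0.0]
contact_force: [0.8, -3.4, 3.5]
gripper_width: 0.639
grasp_force: 66.6
time: 9.07
tool_pos: [0.5454, 0.0503, 0.0289]
tool_rot: [0.001, 0.057, 0.998, -0.0]
contact_force: [0.1, -3.6, 4.8]
gripper_width: 0.643
grasp_force: 66.8
```

```bash
python3 -m handwheel '[[[0.0001,0.0005,0.0002,0,0,0],[0,0,0,0,0,0],[0,0,0,0,0,0]]]'; python3 -m handwheel '[[[0.0001,0.0005,0,0,0,0],[0,0,0,0,0,0],[0,0,0,0,0,0]]]'
```

```text
time: 9.32
tool_pos: [0.5454, 0.0507, 0.0288]
tool_rot: [0.0, 0.056, 0.998, -0.0]
contact_force: [0.3, -5.7, 3.9]
gripper_width: 0.644
grasp_force: 66.7
time: 9.57
tool_pos: [0.5454, 0.0508, 0.0289]
tool_rot: [0.0, 0.056, 0.998, -0.001]
contact_force: [0.4, -6.2, 5.0]
gripper_width: 0.638
grasp_force: 66.8
```

Fence contact (the motion stalls at about 6 N). Now along the fence to the end stop.

```bash
python3 -m handwheel '[[[0.001,-0.0001,0.0003,0,0,0],[0.001,-0.0001,0,0,0,0],[0.001,-0.0001,0,0,0,0],[0,0,0,0,0,0],[0,0,0,0,0,0]]]'; python3 -m handwheel '[[[0.0007,-0.0001,0,0,0,0],[0,0,0,0,0,0],[0,0,0,0,0,0]]]';python3 -m handwheel '[[[0.0005,-0.00005,0,0,0,0],[0,0,0,0,0,0],[0,0,0,0,0,0]]]'
```

```text
time: 9.98
tool_pos: [0.5455, 0.0508, 0.0289]
tool_rot: [-0.004, 0.056, 0.998, -0.001]
contact_force: [-10.6, -5.5, 13.6]
gripper_width: 0.64
grasp_force: 67.8
time: 10.23
tool_pos: [0.5457, 0.0507, 0.0289]
tool_rot: [-0.004, 0.056, 0.998, -0.001]
contact_force: [-12.5, -5.2, 14.6]
gripper_width: 0.641
grasp_force: 67.9
time: 10.48
tool_pos: [0.5461, 0.0507, 0.0289]
tool_rot: [-0.004, 0.056, 0.998, -0.001]
contact_force: [-13.1, -5.1, 14.9]
gripper_width: 0.642
grasp_force: 67.9
```

```bash
python3 -m handwheel '[[[0,0,0.0008,0,0,0],[0,0,0,0,0,0],[0,0,0,0,0,0]]]'; python3 -m handwheel '[[[0,0,0.0007,0,0,0],[0,0,0,0,0,0],[0,0,0,0,0,0]]]'
```

```text
time: 10.73
tool_pos: [0.5461, 0.0507, 0.0289]
tool_rot: [-0.004, 0.056, 0.998, -0.001]
contact_force: [-10.3, -5.6, 10.8]
gripper_width: 0.639
grasp_force: 67.5
time: 10.98
tool_pos: [0.5461, 0.0507, 0.0289]
tool_rot: [-0.004, 0.056, 0.998, -0.001]
contact_force: [-8.0, -6.0, 7.0]
gripper_width: 0.641
grasp_force: 67.0
```

```bash
python3 -m handwheel '[[[0,0,0.001,0,0,0],[0,0,0,0,0,0],[0,0,0,0,0,0]]]'; python3 -m handwheel '[[[0.0007,-0.0001,0.0003,0,0,0],[0,0,0,0,0,0],[0,0,0,0,0,0]]]';python3 -m handwheel '[[[0.0007,-0.0001,0,0,0,0],[0,0,0,0,0,0],[0,0,0,0,0,0]]]'; python3 -m handwheel '[[[0.0007,-0.0001,0,0,0,0],[0,0,0,0,0,0],[0,0,0,0,0,0]]]'
```

```text
time: 11.23
tool_pos: [0.5463, 0.0507, 0.0293]
tool_rot: [-0.003, 0.056, 0.998, -0.001]
contact_force: [-2.9, -6.1, 0.9]
gripper_width: 0.64
grasp_force: 66.3
time: 11.48
tool_pos: [0.5465, 0.0506, 0.0293]
tool_rot: [-0.004, 0.056, 0.998, -0.001]
contact_force: [-4.6, -5.3, 1.6]
gripper_width: 0.643
grasp_force: 66.3
time: 11.73
tool_pos: [0.5472, 0.0506, 0.0293]
tool_rot: [-0.004, 0.056, 0.998, -0.001]
contact_force: [-5.4, -5.4, 2.0]
gripper_width: 0.641
grasp_force: 66.3
time: 11.98
tool_pos: [0.5479, 0.0505, 0.0293]
tool_rot: [-0.004, 0.056, 0.998, -0.001]
contact_force: [-4.3, -5.9, 1.5]
gripper_width: 0.637
grasp_force: 66.3
```

```bash
python3 -m handwheel '[[[0.0007,-0.0001,0,0,0,0],[0.0007,-0.0001,0,0,0,0],[0,0,0,0,0,0],[0,0,0,0,0,0]]]';python3 -m handwheel '[[[0.0007,-0.0001,0,0,0,0],[0,0,0,0,0,0],[0,0,0,0,0,0]]]'; python3 -m handwheel '[[[0.0007,-0.0001,0,0,0,0],[0,0,0,0,0,0],[0,0,0,0,0,0]]]'
```

```text
time: 12.32
tool_pos: [0.5493, 0.0503, 0.0293]
tool_rot: [-0.004, 0.056, 0.998, -0.001]
contact_force: [-4.0, -4.9, 1.7]
gripper_width: 0.637
grasp_force: 66.3
time: 12.57
tool_pos: [0.55, 0.0502, 0.0293]
tool_rot: [-0.004, 0.056, 0.998, -0.001]
contact_force: [-5.1, -4.5, 1.9]
gripper_width: 0.639
grasp_force: 66.3
time: 12.82
tool_pos: [0.5507, 0.0502, 0.0293]
tool_rot: [-0.004, 0.056, 0.998, -0.001]
contact_force: [-5.1, -4.8, 1.3]
gripper_width: 0.637
grasp_force: 66.3
```

```bash
python3 -m handwheel '[[[0.0006,0,0,0,0,0],[0,0,0,0,0,0],[0,0,0,0,0,0]]]';python3 -m handwheel '[[[0.0006,0,0,0,0,0],[0,0,0,0,0,0],[0,0,0,0,0,0]]]'; python3 -m handwheel '[[[0.0006,0,0,0,0,0],[0,0,0,0,0,0],[0,0,0,0,0,0]]]'
```

```text
time: 13.07
tool_pos: [0.5513, 0.0501, 0.0293]
tool_rot: [-0.004, 0.056, 0.998, -0.001]
contact_force: [-5.1, -4.5, 1.0]
gripper_width: 0.641
grasp_force: 66.3
time: 13.32
tool_pos: [0.5518, 0.0501, 0.0293]
tool_rot: [-0.004, 0.056, 0.998, -0.001]
contact_force: [-5.8, -4.4, 2.0]
gripper_width: 0.635
grasp_force: 66.4
time: 13.57
tool_pos: [0.5519, 0.05, 0.0293]
tool_rot: [-0.005, 0.056, 0.998, -0.001]
contact_force: [-6.9, -5.7, 2.5]
gripper_width: 0.637
grasp_force: 66.7
```

```bash
python3 -m handwheel '[[[0.0005,0.0003,0,0,0,0],[0,0,0,0,0,0],[0,0,0,0,0,0]]]'; python3 -m handwheel '[[[0.0004,0.0004,0,0,0,0],[0,0,0,0,0,0],[0,0,0,0,0,0]]]'; python3 -c "
from plant import *; print(state()['ft_torque'],state()['tool_rot'])"
```

```text
time: 13.82
tool_pos: [0.5519, 0.0501, 0.0293]
tool_rot: [-0.006, 0.056, 0.998, -0.001]
contact_force: [-9.8, -7.1, 4.6]
gripper_width: 0.643
grasp_force: 66.8
time: 14.07
tool_pos: [0.5519, 0.0501, 0.0293]
tool_rot: [-0.006, 0.056, 0.998, -0.002]
contact_force: [-11.4, -7.3, 6.7]
gripper_width: 0.641
grasp_force: 67.0
[-1.291326    1.50545268  0.17281692] [-0.00606437  0.05601719  0.99841013 -0.00158463]
```

Seated against both. Releasing.

```bash
python3 -m handwheel '[[[0,0,0,0,0,0],[0,0,0,0,0,0],[0,0,0,0,0,0],[0,0,0,0,0,0]]]' 0.8; python3 -m handwheel '[[[0,0,0.01,0,0,0],[0,0,0.02,0,0,0],[0,0,0.03,0,0,0],[0,0,0.03,0,0,0],[0,0,0.02,0,0,0],[-0.02,0,0,0,0,0],[-0.02,0,0,0,0,0],[0,0,0,0,0,0],[0,0,0,0,0,0]]]'
cat > look.py <<'E'
from h import *
import sys
info=camera_info("wrist");w,wd=grab_frame("wrist");cv2.imwrite(sys.argv[1],w)
T=np.array(info["T"]);v,u=np.mgrid[0:420,0:560]
x=(u-info["cx"])/info["fx"];y=(v-info["cy"])/info["fy"];r=np.hypot(x,y)+1e-9;s=np.tan(np.minimum(r,1.4))/r
Q=(np.stack([x*s,-y*s,-np.ones(u.shape)],-1)*wd[...,None])@T[:3,:3].T+T[:3,3]
np.save("Q3.npy",Q)
m=(np.abs(Q[...,0]-.55)<.085)&(np.abs(Q[...,1]-.05)<.06)&(Q[...,2]>.04)&(Q[...,2]<.062)
n,l,st,c=cv2.connectedComponentsWithStats(m.astype(np.uint8));k=l==1+np.argmax(st[1:,4])
print("block",k.sum(),cv2.minAreaRect((Q[k][:,:2]*1000).astype(np.float32)),np.median(Q[k][:,2]))
m=(np.abs(Q[...,0]-.538)<.05)&(np.abs(Q[...,1]+.056)<.05)&(Q[...,2]>.066)&(Q[...,2]<.078)
print("bar",m.sum(),cv2.minAreaRect((Q[m][:,:2]*1000).astype(np.float32)) if m.sum()>4 else "")
E
python3 look.py pics/w4.png
```

```text
time: 14.4
tool_pos: [0.5566, 0.0517, 0.0313]
tool_rot: [-0.0, 0.057, 0.998, 0.0]
contact_force: [-0.7, -0.9, -0.2]
gripper_width: 0.804
grasp_force: 0.0
time: 15.15
tool_pos: [0.5167, 0.0513, 0.1424]
tool_rot: [0.001, 0.057, 0.998, 0.0]
contact_force: [0.4, 0.3, 0.0]
gripper_width: 0.799
grasp_force: 0.0
block 10650 ((551.3568725585938, 50.245216369628906), (56.40119934082031, 131.74195861816406), 83.74449920654297) 0.04965665652891925
bar 1061 ((535.241943359375, -60.37104797363281), (51.6312255859375, 14.510648727416992), 52.416812896728516)
```

View pics/w4.png

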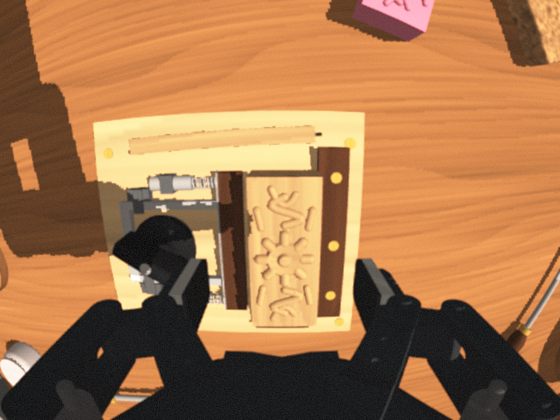

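The block lies flush along the fence at home (fit yaw −6.3°, centre (0.551, 0.050)), and the jaw (col 232), pencil and fence are undisturbed. Now over the handle.

```bash
python3 -m handwheel '[[[0.0021,-0.0107,0,0,0,5.95],[0.0021,-0.0107,0,0,0,5.95],[0.0021,-0.0107,0,0,0,5.95],[0.0021,-0.0107,0,0,0,5.95],[0.0021,-0.0107,0,0,0,5.95],[0.0021,-0.0107,0,0,0,5.95],[0.0021,-0.0107,0,0,0,5.95],[0.0021,-0.0107,0,0,0,5.95],[0.0021,-0.0107,0,0,0,5.95],[0.0021,-0.0107,0,0,0,5.95],[0,0,0,0,0,0],[0,0,0,0,0,0],[0,0,0,0,0,0]]]' 0.6
python3 look.py pics/w5.png; python3 -c "
from h import *
t,_=grab_frame('top');cv2.imwrite('pics/top5.png',t)
q=state()['tool_rot'];print(2*np.degrees(np.arctan2(q[2],q[1]))-90,state()['tool_pos'])
print(state()['joint_pos'])"
```

```text
time: 16.28
tool_pos: [0.5381, -0.0556, 0.1417]
tool_rot: [0.0, -0.445, 0.895, 0.0]
contact_force: [0.1, 0.6, 0.4]
gripper_width: 0.597
grasp_force: 0.0
block 3560 ((579.9024047851562, 46.51972198486328), (57.48378372192383, 72.02982330322266), 83.45945739746094) 0.049614260872770294
bar 1682 ((539.0975952148438, -57.25848388671875), (62.419944763183594, 13.506067276000977), 53.281890869140625)
142.97171097812657 [ 0.53794082 -0.05535609  0.14165941]
[-2.40305611e-01 -7.56847552e-02  1.89366810e+00  2.36829472e-04
  1.32377756e+00 -2.73569063e+00]
```

View pics/w5.png

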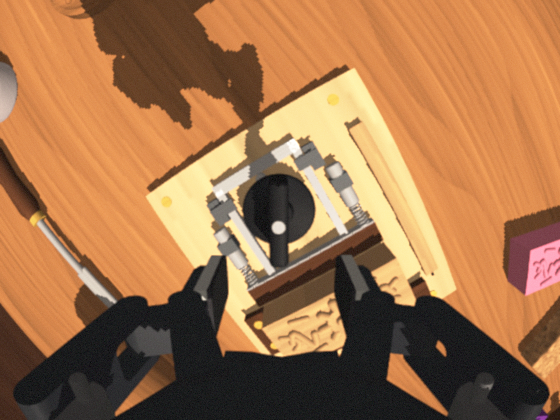

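The bar (col 279, rows 178–265) lies along the gripper's mid-plane. Descending and gripping.

```bash
python3 -m handwheel '[[[0.0006,-0.0012,-0.025,0,0,0],[0,0,-0.025,0,0,0],[0,0,-0.02,0,0,0],[0,0,-0.012,0,0,0],[0,0,-0.011,0,0,0],[0,0,0,0,0,0],[0,0,0,0,0,0]]]'; python3 -m handwheel '[[[0,0,0,0,0,0],[0,0,0,0,0,0],[0,0,0,0,0,0],[0,0,0,0,0,0],[0,0,0,0,0,0],[0,0,0,0,0,0],[0,0,0,0,0,0],[0,0,0,0,0,0]]]' 0.1
cat > g.py <<'E'
from h import *
import sys
s=state();q=s["tool_rot"];yaw=2*np.degrees(np.arctan2(q[2],q[1]))-90
# moment about vertical through TCP (ft moment taken at tool)
print("yaw %.1f"%yaw,"F",s["contact_force"].round(1),"M",s["ft_torque"].round(3),"pos",s["tool_pos"].round(4))
lim=float(sys.argv[1]) if len(sys.argv)>1 else 9
sys.exit(abs(s["ft_torque"][2])>lim)
E
python3 g.py
```

```text
time: 16.97
tool_pos: [0.5386, -0.057, 0.0488]
tool_rot: [-0.0, -0.446, 0.895, 0.0]
contact_force: [0.7, 0.4, -0.1]
gripper_width: 0.6
grasp_force: 0.0
time: 17.63
tool_pos: [0.5393, -0.0572, 0.0502]
tool_rot: [0.001, -0.446, 0.895, -0.0]
contact_force: [-0.7, -0.2, 6.2]
gripper_width: 0.152
grasp_force: 59.7
yaw 143.0 F [-0.7 -0.2  6.2] M [0.181 0.355 0.051] pos [ 0.5393 -0.0572  0.0502]False
```

```bash
python3 -m handwheel '[[[0,0,0.0014,0,0,-1],[0,0,0,0,0,-2],[0,0,0,0,0,-2],[0,0,0,0,0,-2],[0,0,0,0,0,0],[0,0,0,0,0,0]]]'; python3 g.py
```

```text
time: 18.13
tool_pos: [0.5391, -0.0571, 0.0503]
tool_rot: [0.001, -0.391, 0.92, -0.0]
contact_force: [3.1, 1.0, -1.6]
gripper_width: 0.149
grasp_force: 59.5
yaw 136.0 F [ 3.1  1.  -1.6] M [ 0.058 -0.551 -0.059] pos [ 0.5391 -0.0571  0.0503]False
```

```bash
python3 -m handwheel '[[[0,0,0,0,0,-2],[0,0,0,0,0,-2],[0,0,0,0,0,-2],[0,0,0,0,0,-2]]]' >/dev/null; python3 g.py; python3 -m handwheel '[[[0,0,0,0,0,-2],[0,0,0,0,0,-2],[0,0,0,0,0,-2]]]' >/dev/null; python3 g.py;  python3 -m handwheel '[[[0,0,0,0,0,0],[0,0,0,0,0,0]]]'; python3 g.py
```

```text
yaw 128.0 F [2.9 0.9 0.2] M [ 0.209 -0.544  0.26 ] pos [ 0.539  -0.057   0.0503]
yaw 122.0 F [ 3.   0.6 -1.3] M [ 0.125 -0.485  0.247] pos [ 0.539  -0.0569  0.0503]
time: 18.88
tool_pos: [0.5389, -0.0569, 0.0503]
tool_rot: [0.001, -0.276, 0.961, 0.0]
contact_force: [3.8, 2.3, -2.2]
gripper_width: 0.148
grasp_force: 59.5
yaw 122.0 F [ 3.8  2.3 -2.2] M [ 0.251 -0.509 -0.134] pos [ 0.5389 -0.0569  0.0503]False
False
False
```

Moving torque is about 0.25 N m. From here I turn in small steps, with a guard that stops the chain on a torque rise.

```bash
(python3 -m handwheel '[[[0,0,0,0,0,-1.5],[0,0,0,0,0,-1.5]]]' && python3 g.py 0.4 && python3 -m handwheel '[[[0,0,0,0,0,-1.5],[0,0,0,0,0,-1.5]]]' && python3 g.py 0.4 && python3 -m handwheel '[[[0,0,0,0,0,-1.5],[0,0,0,0,0,-1.5]]]' && python3 g.py 0.4 && python3 -m handwheel '[[[0,0,0,0,0,-1.5],[0,0,0,0,0,-1.5]]]' && python3 g.py 0.4 && python3 -m handwheel '[[[0,0,0,0,0,-1.5],[0,0,0,0,0,-1.5]]]' && python3 g.py 0.4) | grep yaw
```

```text
yaw 119.0 F [2.9 1.9 0.1] M [ 0.316 -0.573  0.232] pos [ 0.539  -0.0569  0.0503]False
```

```bash
sed -i 's/sys.exit(abs/sys.exit(int(abs/; s/>lim)/>lim))/' g.py; (python3 -m handwheel '[[[0,0,0,0,0,-1.5],[0,0,0,0,0,-1.5]]]' && python3 g.py 0.4 && python3 -m handwheel '[[[0,0,0,0,0,-1.5],[0,0,0,0,0,-1.5]]]' && python3 g.py 0.4 && python3 -m handwheel '[[[0,0,0,0,0,-1.5],[0,0,0,0,0,-1.5]]]' && python3 g.py 0.4 && python3 -m handwheel '[[[0,0,0,0,0,-1.5],[0,0,0,0,0,-1.5]]]' && python3 g.py 0.4) | grep yaw
```

```text
yaw 116.0 F [ 3.6  2.3 -0.9] M [ 0.317 -0.547  0.155] pos [ 0.5389 -0.0569  0.0503]
yaw 113.0 F [ 2.7  2.  -1.6] M [ 0.317 -0.587  0.097] pos [ 0.5388 -0.0568  0.0503]
yaw 110.0 F [ 3.   2.3 -1. ] M [ 0.301 -0.466  0.003] pos [ 0.5388 -0.0568  0.0503]
yaw 107.0 F [ 2.8  3.  -1. ] M [ 0.35  -0.508  0.04 ] pos [ 0.5388 -0.0567  0.0503]
```

```bash
(python3 -m handwheel '[[[0,0,0,0,0,-1.5]]]' && python3 g.py 0.35 && python3 -m handwheel '[[[0,0,0,0,0,-1.5]]]' && python3 g.py 0.35 && python3 -m handwheel '[[[0,0,0,0,0,-1.5]]]' && python3 g.py 0.35 && python3 -m handwheel '[[[0,0,0,0,0,-1.5]]]' && python3 g.py 0.35 && python3 -m handwheel '[[[0,0,0,0,0,-1.5]]]' && python3 g.py 0.35 && python3 -m handwheel '[[[0,0,0,0,0,-1.5]]]' && python3 g.py 0.35) | grep yaw
```

```text
yaw 105.5 F [ 3.3  2.4 -0.9] M [ 0.33  -0.523  0.003] pos [ 0.5388 -0.0567  0.0503]
yaw 104.0 F [ 2.9  2.1 -1. ] M [ 0.344 -0.501  0.052] pos [ 0.5388 -0.0567  0.0503]
yaw 102.5 F [ 2.7  2.9 -1.1] M [ 0.358 -0.435  0.015] pos [ 0.5388 -0.0567  0.0503]
yaw 101.0 F [ 2.9  3.2 -0. ] M [ 0.422 -0.456 -0.013] pos [ 0.5388 -0.0566  0.0503]
yaw 99.5 F [ 2.6  3.3 -0.3] M [ 0.357 -0.478  0.06 ] pos [ 0.5388 -0.0566  0.0503]
yaw 98.0 F [ 4.4  2.9 -0.8] M [ 0.419 -0.552  0.099] pos [ 0.5388 -0.0566  0.0503]
```

```bash
(python3 -m handwheel '[[[0,0,0,0,0,-1.5]]]' && python3 g.py 0.3 && python3 -m handwheel '[[[0,0,0,0,0,-1.5]]]' && python3 g.py 0.3 && python3 -m handwheel '[[[0,0,0,0,0,-1.5]]]' && python3 g.py 0.3 && python3 -m handwheel '[[[0,0,0,0,0,-1.5]]]' && python3 g.py 0.3 && python3 -m handwheel '[[[0,0,0,0,0,-1.5]]]' && python3 g.py 0.3 && python3 -m handwheel '[[[0,0,0,0,0,-1.5]]]' && python3 g.py 0.3 && python3 -m handwheel '[[[0,0,0,0,0,-1.5]]]' && python3 g.py 0.3 && python3 -m handwheel '[[[0,0,0,0,0,-1.5]]]' && python3 g.py 0.3) | grep yaw
python3 - <<'E'
from h import *
w,_=grab_frame("wrist");cv2.imwrite("pics/w6.png",w)
E
```

```text
yaw 96.5 F [ 2.1  2.3 -0.8] M [ 0.427 -0.47   0.111] pos [ 0.5388 -0.0566  0.0503]
yaw 95.0 F [ 2.7  2.7 -1.3] M [ 0.427 -0.514  0.127] pos [ 0.5388 -0.0566  0.0503]
yaw 93.5 F [ 2.8  3.  -0.8] M [ 0.481 -0.52   0.177] pos [ 0.5388 -0.0565  0.0503]
yaw 92.0 F [2.7 4.2 0.7] M [ 0.52  -0.473  0.389] pos [ 0.5388 -0.0565  0.0503]
```

View pics/w6.png

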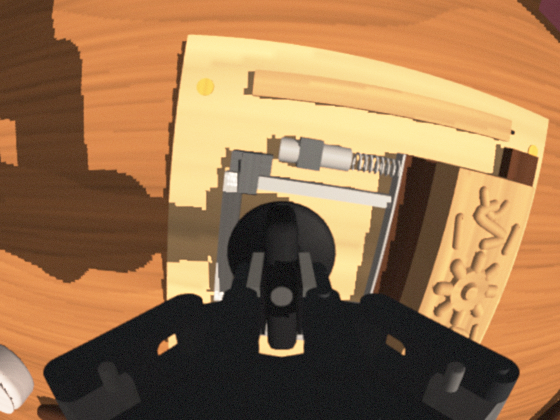

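The wrist view shows the jaw (around col 400–430, row 230) and block (from col 455), with a dark strip between them. I'll measure that gap by depth, plus a still torque reading.

```bash
python3 -m handwheel '[[[0,0,0,0,0,0],[0,0,0,0,0,0]]]' >/dev/null; python3 g.py
cat > jaw.py <<'E'
from h import *
import sys
o=np.array([.5475,.0185]);a=np.radians(-6.2);ex=np.array([np.cos(a),np.sin(a)]);ey=np.array([-ex[1],ex[0]])
info=camera_info("wrist");w,wd=grab_frame("wrist")
T=np.array(info["T"]);v,u=np.mgrid[0:420,0:560]
x=(u-info["cx"])/info["fx"];y=(v-info["cy"])/info["fy"];r=np.hypot(x,y)+1e-9;s=np.tan(np.minimum(r,1.4))/r
Q=(np.stack([x*s,-y*s,-np.ones(u.shape)],-1)*wd[...,None])@T[:3,:3].T+T[:3,3]
J=np.stack([(Q[...,:2]-o)@ex,(Q[...,:2]-o)@ey],-1)
sel=(J[...,0]>-.06)&(J[...,0]<-.02)&(wd>0)
for k in range(-40,12,2):
    m=sel&(J[...,1]>=k/1e3)&(J[...,1]<(k+2)/1e3)
    if m.sum()>3: print(k,round(1000*np.median(Q[m][:,2]),1),m.sum(),end=" | ")
E
python3 jaw.py
```

```text
yaw 92.1 F [ 4.1  4.2 -0.1] M [ 0.597 -0.508  0.163] pos [ 0.5388 -0.0565  0.0503]
-40 11.7 212 | -38 12.0 250 | -36 12.4 224 | -34 13.6 304 | -32 20.6 347 | -30 22.8 413 | -28 121.9 505 | -26 126.6 527 | -24 131.7 578 | -22 131.9 527 | -20 23.8 425 | -18 21.7 682 | -16 23.5 309 | -14 23.3 223 | -12 23.3 232 | -10 23.4 207 | -8 23.3 216 | -6 23.3 221 | -4 23.3 199 | -2 23.3 218 | 0 23.3 210 | 2 35.8 1297 | 4 41.6 839 | 6 49.3 248 | 8 49.6 292 | 10 50.1 273 |
```

```bash
python3 - <<'E'
from h import *
o=np.array([.5475,.0185]);a=np.radians(-6.2);ex=np.array([np.cos(a),np.sin(a)]);ey=np.array([-ex[1],ex[0]])
Q=np.load("Q3.npy");J=np.stack([(Q[...,:2]-o)@ex,(Q[...,:2]-o)@ey],-1)
sel=(J[...,0]>-.06)&(J[...,0]<-.02)&(Q[...,2]<.07)
for k in range(-40,12,2):
    m=sel&(J[...,1]>=k/1e3)&(J[...,1]<(k+2)/1e3)
    if m.sum()>3: print(k,round(1000*np.median(Q[m][:,2]),1),m.sum(),end=" | ")
E
python3 -m handwheel '[[[0,0,0,0,0,0],[0,0,0,0,0,0],[0,0,0,0,0,0]]]' >/dev/null; python3 g.py;python3 g.py
```

```text
-40 11.9 97 | -38 12.0 97 | -36 11.8 94 | -34 11.7 97 | -32 12.1 101 | -30 11.7 88 | -28 11.7 101 | -26 17.5 219 | -24 22.7 144 | -22 23.3 98 | -20 23.3 99 | -18 23.4 95 | -16 23.5 96 | -14 23.3 90 | -12 23.4 75 | -10 23.4 75 | -8 23.3 65 | -6 23.3 54 | -4 23.4 27 | 2 30.7 357 | 4 31.0 251 | 6 49.3 43 | 8 49.3 53 | 10 49.4 44 | yaw 92.1 F [ 3.9  3.4 -0.4] M [ 0.531 -0.616  0.179] pos [ 0.5388 -0.0565  0.0503]
yaw 92.1 F [ 3.9  3.4 -0.4] M [ 0.531 -0.616  0.179] pos [ 0.5388 -0.0565  0.0503]
```

The jaw has moved about 7 mm and meets the block. I'll feel for the wall in 1° steps.

```bash
python3 -m handwheel '[[[0,0,0,0,0,-1],[0,0,0,0,0,0],[0,0,0,0,0,0]]]' >/dev/null; python3 g.py 0.4 && python3 -m handwheel '[[[0,0,0,0,0,-1],[0,0,0,0,0,0],[0,0,0,0,0,0]]]' >/dev/null && python3 g.py 0.4
```

```text
yaw 91.1 F [ 2.5  5.  -0.6] M [ 0.599 -0.618  0.241] pos [ 0.5388 -0.0565  0.0502]
yaw 90.2 F [ 5.   4.3 -0.4] M [ 0.586 -0.623  0.426] pos [ 0.5389 -0.0565  0.0503]
```

```bash
python3 -m handwheel '[[[0,0,0,0,0,-0.6],[0,0,0,0,0,0],[0,0,0,0,0,0]]]' >/dev/null; python3 g.py; python3 jaw.py
```

```text
yaw 89.6 F [ 3.4  3.8 -0.5] M [ 0.661 -0.553  0.541] pos [ 0.5389 -0.0565  0.0503]
-40 11.8 215 | -38 11.9 257 | -36 12.1 210 | -34 11.8 223 | -32 12.1 236 | -30 11.9 216 | -28 11.7 219 | -26 12.1 220 | -24 11.7 228 | -22 17.6 274 | -20 19.3 289 | -18 20.6 588 | -16 23.3 246 | -14 23.3 224 | -12 23.3 224 | -10 23.3 230 | -8 23.3 222 | -6 23.3 213 | -4 23.3 216 | -2 23.2 211 | 0 23.3 220 | 2 36.1 1320 | 4 41.7 816 | 6 49.3 243 | 8 49.5 297 | 10 49.9 278 |
```

The torque climbs linearly at the wall (0.54 N m) and the jaw is closed. I'll relieve the wind-up, release and retreat.

```bash
python3 -m handwheel '[[[0,0,0,0,0,0.9],[0,0,0,0,0,0.9],[0,0,0,0,0,0]]]' >/dev/null; python3 g.py; python3 -m handwheel '[[[0,0,0,0,0,0],[0,0,0,0,0,0],[0,0,0,0,0,0],[0,0,0,0,0,0]]]' 0.5 >/dev/null; python3 -m handwheel '[[[0,0,0.015,0,0,0],[0,0,0.025,0,0,0],[0,0,0.03,0,0,0],[0,0,0.03,0,0,0],[-0.02,0,0.03,0,0,0],[-0.02,0,0.03,0,0,0],[-0.02,0,0.02,0,0,0],[0,0,0,0,0,0],[0,0,0,0,0,0]]]'; python3 look.py pics/w7.png; python3 jaw.py; python3 -c "
from h import *
t,_=grab_frame('scene');a=cv2.resize(t[160:270,190:340],(600,440),interpolation=2);cv2.imwrite('pics/s7.png',a)"
```

```text
yaw 91.4 F [ 3.8  3.4 -0.4] M [ 0.612 -0.589  0.288] pos [ 0.5388 -0.0565  0.0502]
time: 23.2
tool_pos: [0.4788, -0.0575, 0.2319]
tool_rot: [0.002, -0.01, 1.0, -0.001]
contact_force: [0.5, -0.7, -0.1]
gripper_width: 0.503
grasp_force: 0.0
block 4113 ((545.4120483398438, 51.133541107177734), (57.15226745605469, 121.10652923583984), 84.11520385742188) 0.04977509024528237
bar 794 ((538.422119140625, -56.45010757446289), (63.1818962097168, 14.121753692626953), 3.8063089847564697)
-40 287.1 203 | -38 292.7 263 | -36 298.4 294 | -34 305.2 264 | -32 22.4 106 | -30 12.1 56 | -28 11.6 61 | -26 12.1 53 | -24 11.9 54 | -22 12.0 58 | -20 11.8 52 | -18 20.2 109 | -16 23.0 63 | -14 23.3 56 | -12 23.3 57 | -10 23.3 62 | -8 23.3 58 | -6 23.3 60 | -4 23.2 62 | -2 23.4 50 | 0 23.0 65 | 2 25.4 114 | 4 41.4 233 | 6 49.3 67 | 8 49.4 69 | 10 49.6 65 |
```

View pics/w7.png

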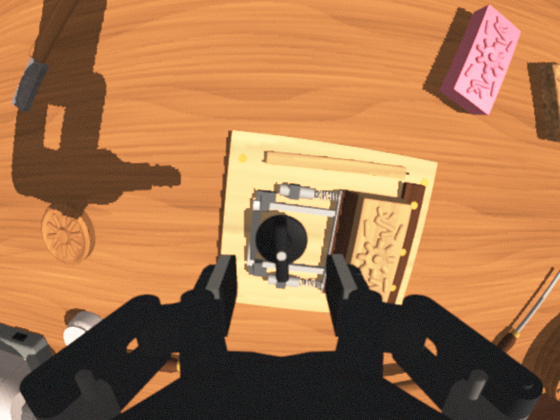

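View pics/s7.png

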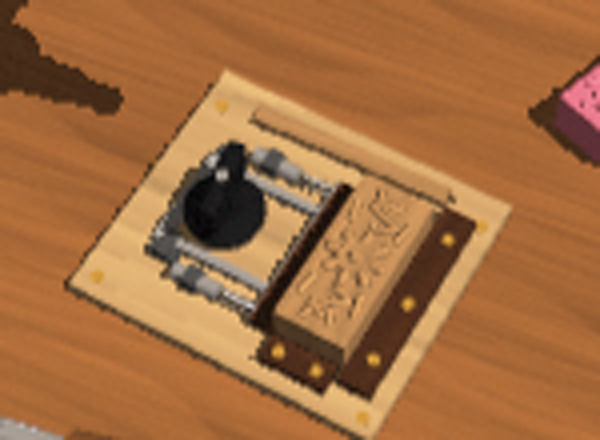

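The scene view shows the block in the corner against the fence and end stop with no gap, and the jaw shut on it. The handle's bar sits at 3.8°, about 49° clockwise from its start, and the pencil is in place.

```bash
python3 -c "
from plant import *; print(job_done())"
```

```text
the job is handed in; nothing more can be done
None
```

The job is handed in: the block is snug in the corner against the fence and end stop, and the jaw closed on it after about 49° of clockwise turn, peaking at about 0.54 N m on the handle at the stop; I moved nothing else, and it took about 23 s of the 72 s allowed.

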